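Unfasten the hasp and open the parts chest

TASK

Open the dark green steel parts chest: with its lid still shut, flip the steel hasp on its front off the staple and swing it right down out of the way, past level, then raise the lid until it stands fully open and stays there by itself. Leave the loose things round the chest, and the flat gauge case beside it, as they are.

Things in the scene. Friction and masses are not known exactly. Their poses are not given: they have to be found in the camera images.
- chest: Dark olive-green sheet-steel parts chest, fixed to the table, 160 deep (its x) x 240 wide (its y) x 140 high, lid included. Origin at the centre of its underside; its front (hasp side) faces its own -x, roughly toward the robot; z up.
- hasp_hinge (a point): Point on the middle of the hasp's hinge axis, 70 above the table, 4 in front of the chest's front face. The axis runs along the chest's y. Hinge friction holds the hasp at any angle; it takes 1 to 2 N at the tab to move it.
- hasp_tab (a point): Middle of the hasp's pull tab, 88 from the hinge axis. The hasp is a slotted steel strap 44 wide, 3 thick, upright against the middle of the chest's front when fastened. The tab is its upper 34, leaning 10 degrees outward, with a rolled end of 8 diameter 103 from the hinge axis: when shut it stands about 30 above the lid's top, so it can be pulled away from the chest from behind.
- hasp (a joint): Angle of the hasp, rad: 0 fastened (upright against the chest); grows as its upper end swings out in front of the chest and down; 1.57 is level; stop at 2.2, where the tab hangs about 15 above the table. Off the staple from about 0.4. While the hasp is on, the staple catches in its slot and the lid cannot be raised.
- lid_hinge (a point): Point on the middle of the lid's hinge axis, at the chest's rear top edge: 80 behind its centre, 105 above the table. The axis runs along the chest's y.
- lid_edge (a point): Middle of the line of the lid's front edge, at its top (140 above the table when shut), 99 in front of the chest's centre. The lid is a hollow cap 35 deep. Two finger lips stick out along this edge, 4 thick (underside 135 above the table), 19 out from the lid's front face, from 47 to 117 either side of the middle; between them is none: there the lid ends 19 behind this point.
- lid (a joint): Angle of the lid, rad: 0 shut, grows as the front edge rises, 1.57 upright, stop at 1.75. A stiff hinge holds it at any angle; raising it takes 5 to 10 N at the handle.
- gauge_case_lid (a joint): Lid of a flat steel gauge case (146 x 216 x 46) that stands nearer the robot and to the right; 0 shut. Not part of the job: leave shut.
- staple (a point): Centre of the staple: a steel loop on the front of the lid, 20 wide, 6 thick, standing 25 out from the lid's front face, 115 above the table (45 above the hasp's hinge) when the lid is shut. The hasp's slot fits over it.
- lid_handle (a point): Middle of the bow handle on the lid's top: a round steel bar of 10 diameter, 90 long along the chest's y, its centre line 35 above the lid's top (175 above the table when shut), 15 in front of the chest's centre and 95 in front of the lid's hinge. Moves with the lid.
- ring_wheel: Loose toothed ring, 85 across, 19 high, left of the chest. Bystander.
- bearing_72: Loose ball bearing, 70 across, 23 high, right of the chest. Bystander.
- spanner_13: Loose open-jaw spanner, 174 long, 6 thick, to the left in front of the chest. Bystander.
- screwdriver: Loose red-handled screwdriver, 199 long, 30 high, right of the chest. Bystander.
- flange_disc: Loose black flange disc, 112 across, 11 thick, well to the left of the chest. Bystander.

How it is judged:
By the outcome, as a careful person would: the job done as asked, in the order asked, and still so for the second after the job is handed in, with the robot touching nothing.
It also fails if it takes over 70 s, if anything falls off the work surface, if the arm or the gripper's body presses on something with over 40 N, if the wrist force passes 120 N, or if a joint passes its speed limit or range.

ROBOT

A 7-joint arm with a two-finger parallel gripper is mounted at the origin on a cart in front of the work surface, level with it; the furniture and walls round the work are solid. World frame = base frame: x ahead of the robot, y to its left, z up, the work surface at z = 0. Lengths are in m, angles in degrees, forces in N, time in s.
With the tool pointing down it reaches from about 0.425 to 0.925 m from the base axis. Payload 6.8 kg.
Tool frame: the origin (TCP) lies at the very end of the fingers, on their centre line; the grasp point (between the pads) lies 19 mm behind it; y points along the fingers, x is the direction in which the jaws open and shut, and the axes are right-handed (so a half turn about y gives the same grasp; the last joint's range is limited). The gripper opens to 85 mm and grips with 20 to 120 N. Pads are 22 mm wide; open, the fingers measure 114 mm over their backs; the gripper's body (76 mm by 85 mm) begins 54 mm behind the grasp point. The pads swing forward as they close: fully open they stand 13 mm farther back than shut.
Start: joints at [65.655, 27.33, 1.283, 89.118, -0.659, 63.558, -4.761], TCP at [0.21, -0.641, 0.231] pointing down, gripper open.
Joint ranges: [-169.35, 169.35], [-19.33, 120.38], [-80.79, 83.38], [13.8, 139.57], [-78.32, 258.32], [9.67, 109.79], [-169.56, 169.56]. Speed limits (degrees/s): [136.94, 136.94, 180, 180, 180, 180, 180].

INTERFACE

Orientations are given as a 3x3 rotation matrix whose columns are the frame's x, y, z axes.
In Python, from rig import arm, viewer gives the robot as it stands.
- The arm moves only by the shell command python3 -m crank 'ROWS' [OPENING]. ROWS is a JSON object of lists of equal length, an entry for each row: "linear": the shift along the tool's x, y, z in mm, a list of three; "turn": the turn, a rotation vector about the tool's x, y, z in rad, a list of three. A call has 1 to 10 rows; each row is the pose to reach, as a shift and turn from the pose measured when the call began, along the tool's axes at that moment; what a row does not reach only later rows make up. A row lasts 1/12 s, in which the tool goes at most 41.7 mm and 7.16 degrees, less where a joint would pass 70% of its speed; a pose out of reach is approached as far as the arm can. A call with a gripper value outside its range is refused whole. OPENING is the closure, from 0 (fully open) to 1 (shut), set as the call begins (- or left out, the last holds). The fingers move at their own pace and stop on an object; the grip force is fixed at half the most. Time passes only in rows, so rows that repeat a pose let the fingers close. It gives the time, the measured TCP pose, the force and the opening at its end, in the units of the state.
- arm.get_obs(): the state, without advancing time (a new reading comes with each control period).
- viewer.read_camera(name): name is "scene" or "top"; returns a dict with "color" (420x560x3 uint8, red, green, blue), "range_z" (420x560 float32, m along the optical axis (not along the pixel's ray), 0 where there is no reading), "camera_matrix" (3x3 intrinsics, pixels), "extrinsics" (4x4, takes a point from camera to world coordinates). Camera axes: x right, y up, looking along -z (the intrinsics and any distortion apply to the point x, -y, -z); pixel columns grow to the right and rows downward; lengths in m; the calibration is good to about 2 mm. A picture is of the moment at which its call begins.
- arm.close_job(): hands the job in, once; it reports no verdict.
The state is a dict: "t": time; "joints": joint angles; "joint_vel": joint speeds; "joint_efforts": joint torques, N m; "eef_pos": TCP position; "orientation": TCP orientation; "ft_force": force on the tool from outside, world axes, zero at the start; "moment": the same for the moment, N m; "gripper_width": opening from 0.0 (shut) to 1.0 (fully open).
Only numpy, scipy, OpenCV 4.12 (cv2) and the standard library are available. Lean on these libraries where they do the work, as an engineer would, in place of code of your own. Each camera call takes 0.05 s, during which the arm holds its last target. There are 200 camera calls.

## Working session

There is one attempt and no reset: what is moved stays moved. The work goes in short steps, Python scripts to look and compute and a shell command to move; the robot and the scene stay as the last step left them, time stands still between calls to the robot, and variables do not carry over. Pictures are saved under pics/ and viewed, on a budget of 10 in all, crops included, one or two more only if the job needs it, and the job is handed in when it is done.

```bash
mkdir -p pics; ls; cat > h.py <<'E'
import numpy as np, cv2
from rig import arm, viewer
def cloud(name):
    d=viewer.read_camera(name); z=d["range_z"]; K=np.array(d["camera_matrix"]); T=np.array(d["extrinsics"])
    v,u=np.indices(z.shape); x=(u-K[0,2])/K[0,0]*z; y=(v-K[1,2])/K[1,1]*z
    P=np.stack([x,-y,-z],-1)@T[:3,:3].T+T[:3,3]; P[z<=0]=np.nan
    return d,P
def save(d,n): cv2.imwrite(n,d["color"][:,:,::-1])
E
python3 - <<'E'
from h import *
o=arm.get_obs(); print({k:np.round(v,3).tolist() for k,v in o.items()})
ims=[]
for n in("scene","top"):
    d,P=cloud(n); save(d,f"pics/{n}0.png"); np.save(f"{n}0.npy",P); T=np.array(d["extrinsics"]);print(n,T.round(3).tolist(),np.array(d["camera_matrix"]).round(1).tolist(),[k for k in d], np.isfinite(P[...,0]).mean())
E
```

```text
pics
{'t': 0.0, 'joints': [65.653, 27.376, 1.282, 89.178, -0.658, 63.558, -4.76], 'joint_vel': [-0.07, -0.043, 0.052, -0.08, 0.011, 0.013, 0.098], 'joint_efforts': [-0.001, -59.644, 1.608, -28.119, 0.012, 0.009, -0.0], 'eef_pos': [0.21, -0.641, 0.23], 'orientation': [[0.312, -0.001, 0.95], [-0.95, 0.002, 0.312], [-0.002, -1.0, -0.0]], 'ft_force': [-0.141, 1.204, -1.018], 'moment': [-0.011, 0.011, -0.023], 'gripper_width': 1.002}
scene [[-0.695, 0.429, -0.577, -0.27], [-0.719, -0.437, 0.54, 0.821], [-0.021, 0.791, 0.612, 1.005], [0.0, 0.0, 0.0, 1.0]] [[452.2, 0.0, 283.2], [0.0, 452.2, 214.7], [0.0, 0.0, 1.0]] ['color', 'range_z', 'camera_matrix', 'extrinsics'] 0.9960501700680272
top [[-0.002, 0.993, -0.116, 0.443], [-1.0, 0.002, 0.029, 0.044], [0.029, 0.116, 0.993, 1.138], [0.0, 0.0, 0.0, 1.0]] [[403.8, 0.0, 275.5], [0.0, 403.8, 206.4], [0.0, 0.0, 1.0]] ['color', 'range_z', 'camera_matrix', 'extrinsics'] 0.9959948979591837
```

View pics/scene0.png

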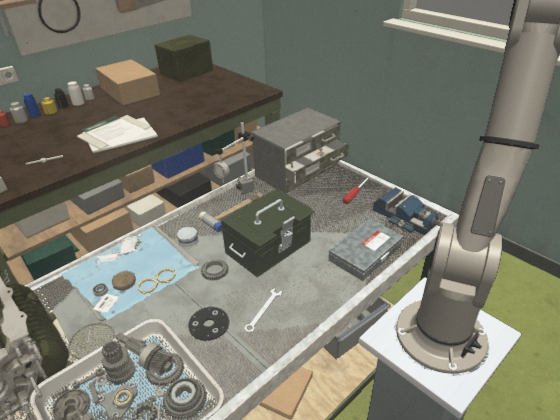

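View pics/top0.png

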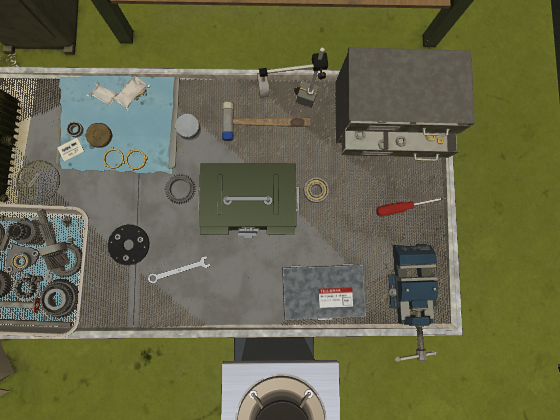

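The scene view shows the chest at about (265,230) with its hasp at (287,235), and the gauge case at (365,247). In the top view the lid spans (200–296,163–234), the handle is at (247,200) and the hasp at (247,232). The drawer unit is behind and to the right.

```bash
python3 - <<'E'
from h import *
for n in("top","scene"):
    P=np.load(f"{n}0.npy"); z=P[...,2]
    m=(abs(z-.14)<.006)&(abs(P[...,1])<.35)&(P[...,0]>.4)&(P[...,0]<.95)
    k,l,s,c=cv2.connectedComponentsWithStats(m.astype(np.uint8)); i=1+np.argmax(s[1:,4]); 
    Q=P[l==i]; r=cv2.minAreaRect((Q[:,:2]*1000).astype(np.float32)); print(n,r,np.median(Q[:,2]),len(Q)); print(cv2.boxPoints(r).round(0).tolist())
    # handle: highest above lid
    cx,cy=np.array(r[0])/1000
    h=(abs(P[...,0]-cx)<.07)&(abs(P[...,1]-cy)<.1)&(z>.165)&(z<.2); Q=P[h]; print("handle",len(Q),Q.mean(0).round(4),Q.min(0).round(3),Q.max(0).round(3), cv2.minAreaRect((Q[:,:2]*1000).astype(np.float32)))
    t=(P[...,0]<cx-.075)&(P[...,0]>cx-.16)&(abs(P[...,1]-cy)<.04)&(z>.145); Q=P[t]; print("tab",len(Q),Q.mean(0).round(3) if len(Q) else 0,Q.min(0).round(3),Q.max(0).round(3))
P=np.load("top0.npy");g=(P[...,2]>.03)&(P[...,2]<.06)&(P[...,0]<.56)&(P[...,0]>.25)&(P[...,1]<0)&(P[...,1]>-.25);print("case",P[g].min(0).round(3),P[g].max(0).round(3))
E
```

```text
top ((580.2542114257812, 84.61061096191406), (179.2273712158203, 240.1587371826172), 0.1355939358472824) 0.14175165936119105 6301
[[490.0, 204.0], [491.0, -36.0], [670.0, -35.0], [670.0, 205.0]]
handle 179 [0.5734 0.0838 0.1803] [0.57  0.031 0.169] [0.578 0.137 0.185] ((573.7330932617188, 83.7774887084961), (8.325130462646484, 105.83821868896484), 0.04002807289361954)
tab 74 [0.49  0.084 0.168] [0.487 0.062 0.148] [0.495 0.105 0.177]
scene ((581.7706909179688, 89.57669830322266), (183.63970947265625, 244.06431579589844), 0.1852000653743744) 0.13937851000808055 2469
[[490.0, 211.0], [490.0, -33.0], [674.0, -32.0], [673.0, 212.0]]
handle 106 [0.573  0.0935 0.1762] [0.567 0.037 0.165] [0.582 0.144 0.182] ((575.3792114257812, 90.44905090332031), (13.937148094177246, 106.6661148071289), 2.2187488079071045)
tab 74 [0.49  0.091 0.162] [0.485 0.064 0.146] [0.495 0.111 0.174]
case [ 0.268 -0.226  0.031] [ 0.414 -0.008  0.055]
```

```bash
cat >> h.py <<'E'
from scipy.spatial.transform import Rotation as Ro
def Rt(tilt,yaw=0):
    """tool x ~ world +x, y down; tilt>0 (deg): body leans to +x (fingers point back to robot)"""
    B=np.array([[1,0,0],[0,0,1],[0,-1,0]]).T.T.astype(float)
    B=np.column_stack([[1,0,0],[0,0,-1],[0,1,0]])
    return Ro.from_euler('z',yaw,degrees=True).as_matrix()@Ro.from_euler('y',tilt,degrees=True).as_matrix()@B
def rows(ts):
    o=arm.get_obs(); p=np.array(o["eef_pos"]); R=np.array(o["orientation"])
    print("at",p.round(4),"tilt/x-axis",R[:,0].round(3),"f",np.round(o["ft_force"],1),"w",round(o["gripper_width"],2),"t",o["t"])
    for P,T in ts:
        print((R.T@(np.array(P)-p)*1000).round(0).tolist(), Ro.from_matrix(R.T@T).as_rotvec().round(3).tolist())
E
python3 -c "
from h import *
rows([((.37,-.277,.30),Rt(0,-35)),((.535,.087,.30),Rt(0)),])
P=np.load('top0.npy');g=(P[...,0]>.2)&(P[...,0]<.55)&(P[...,1]<-.25)&(P[...,1]>-.5)&(P[...,2]<.25);print('vise',P[g][:,2].max())"
```

```text
at [ 0.2101 -0.6409  0.2304] tilt/x-axis [ 0.312 -0.95  -0.002] f [ 0.2 -0.8 -0.3] w 1.0 t 0.1
[-296.0, -69.0, 265.0] [-0.0, -0.643, -0.002]
[-591.0, -69.0, 535.0] [-0.001, -1.254, -0.001]
vise 0.0789937902194302
```

```bash
python3 -m crank '{"linear":[[-30,-69,30],[-296,-69,265],[-296,-69,265],[-296,-69,265],[-296,-69,265],[-296,-69,265],[-296,-69,265],[-296,-69,265],[-296,-69,265],[-296,-69,265]],"turn":[[0,-0.07,0],[0,-0.643,0],[0,-0.643,0],[0,-0.643,0],[0,-0.643,0],[0,-0.643,0],[0,-0.643,0],[0,-0.643,0],[0,-0.643,0],[0,-0.643,0]]}' 1; python3 -c "
from h import *
rows([((.535,.087,.30),Rt(0)),])"
```

```text
t: 0.93
eef_pos: [0.369, -0.2769, 0.2997]
orientation: [[0.819, -0.001, 0.574], [-0.574, 0.001, 0.819], [-0.002, -1.0, 0.001]]
ft_force: [-0.3, -0.4, 0.2]
gripper_width: 0.001
at [ 0.369  -0.2769  0.2997] tilt/x-axis [ 0.819 -0.574 -0.002] f [-0.3 -0.4  0.2] w 0.0 t 0.9333
[-73.0, 0.0, 393.0] [-0.001, -0.611, -0.001]
```

```bash
python3 -m crank '{"linear":[[-73,0,393],[-73,0,393],[-73,0,393],[-73,0,393],[-73,0,393],[-73,0,393],[-73,0,393],[-73,0,393],[-73,0,393],[-73,0,393]],"turn":[[0,-0.611,0],[0,-0.611,0],[0,-0.611,0],[0,-0.611,0],[0,-0.611,0],[0,-0.611,0],[0,-0.611,0],[0,-0.611,0],[0,-0.611,0],[0,-0.611,0]]}' 1; python3 - <<'E'
from h import *
rows([((.532,.087,.20),Rt(0)),((.532,.087,.157),Rt(0))])
d,P=cloud("scene"); save({"color":cv2.resize(d["color"][150:330,190:430],None,fx=3,fy=3)},"pics/s1.png")
E
```

```text
t: 1.77
eef_pos: [0.5353, 0.0912, 0.2999]
orientation: [[1.0, -0.001, -0.003], [0.003, 0.003, 1.0], [-0.001, -1.0, 0.003]]
ft_force: [1.1, 0.3, -0.1]
gripper_width: -0.002
at [0.5353 0.0912 0.2999] tilt/x-axis [ 1.     0.003 -0.001] f [ 1.1  0.3 -0.1] w -0.0 t 1.7667
[-3.0, 100.0, -5.0] [-0.003, 0.003, -0.001]
[-3.0, 143.0, -5.0] [-0.003, 0.003, -0.001]
```

View pics/s1.png

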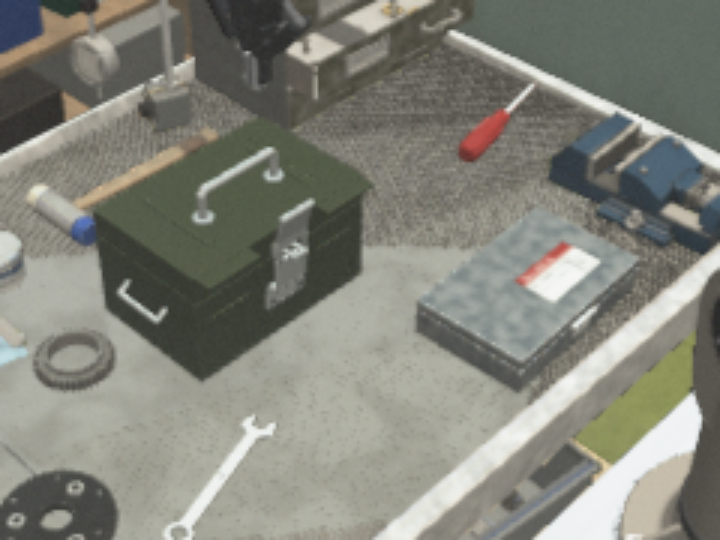

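The crop shows the closed fingers at (263,75), above and behind the tab at (297,215). The hasp is still fastened over the staple. I'll go down behind the tab.

```bash
python3 -m crank '{"linear":[[-3,40,-5],[-3,80,-5],[-3,110,-5],[-3,130,-5],[-3,143,-5],[-3,143,-5]],"turn":[[0,0,0],[0,0,0],[0,0,0],[0,0,0],[0,0,0],[0,0,0]]}' 1; python3 - <<'E'
from h import *
H=np.array([.505,.087,.07]); ts=[]
for th in (.1,.25,.4,.55,.7,.85,1.0,1.1):
    r=.085; ts.append((H+[-r*np.sin(th)+.011,0,r*np.cos(th)],Rt(0)))
rows(ts)
E
```

```text
t: 2.32
eef_pos: [0.5313, 0.0907, 0.1543]
orientation: [[1.0, -0.005, -0.008], [0.008, 0.006, 1.0], [-0.005, -1.0, 0.006]]
ft_force: [0.1, -0.5, 0.3]
gripper_width: -0.0
at [0.5313 0.0907 0.1543] tilt/x-axis [ 1.     0.008 -0.005] f [ 0.1 -0.5  0.3] w -0.0 t 2.3167
[-24.0, -0.0, -4.0] [-0.006, 0.008, -0.005]
[-36.0, 2.0, -3.0] [-0.006, 0.008, -0.005]
[-48.0, 6.0, -3.0] [-0.006, 0.008, -0.005]
[-60.0, 12.0, -3.0] [-0.006, 0.008, -0.005]
[-70.0, 20.0, -3.0] [-0.006, 0.008, -0.005]
[-79.0, 29.0, -3.0] [-0.006, 0.008, -0.005]
[-87.0, 39.0, -3.0] [-0.006, 0.008, -0.005]
[-91.0, 46.0, -3.0] [-0.006, 0.008, -0.005]
```

```bash
python3 -m crank '{"linear":[[-24,0,-4],[-36,1,-3],[-48,5,-3],[-60,11,-3],[-70,19,-3],[-79,28,-3],[-87,38,-3],[-91,45,-3],[-91,45,-3]],"turn":[[0,0,0],[0,0,0],[0,0,0],[0,0,0],[0,0,0],[0,0,0],[0,0,0],[0,0,0],[0,0,0]]}' 1; python3 - <<'E'
from h import *
d,P=cloud("scene"); save({"color":cv2.resize(d["color"][150:330,190:430],None,fx=3,fy=3)},"pics/s2.png")
d,P=cloud("top"); save({"color":cv2.resize(d["color"][150:330,160:400],None,fx=3,fy=3)},"pics/t2.png")
H=np.array([.505,.087,.07]); ts=[]
for th,t in ((1.2,-8),(1.35,-14),(1.5,-20),(1.65,-25),(1.8,-30),(1.95,-30),(2.1,-30)):
    r=.085; n=np.array([np.cos(th),0,np.sin(th)]); ts.append((H+[-r*np.sin(th),0,r*np.cos(th)]+n*.006,Rt(t)))
rows(ts)
E
```

```text
t: 3.07
eef_pos: [0.4396, 0.0871, 0.1098]
orientation: [[1.0, -0.005, -0.008], [0.008, 0.005, 1.0], [-0.005, -1.0, 0.005]]
ft_force: [-0.4, 0.1, 0.3]
gripper_width: -0.001
at [0.4409 0.0874 0.1105] tilt/x-axis [ 1.     0.008 -0.004] f [-0.2 -0.3  0.3] w 0.0 t 3.1667
[-13.0, 4.0, -0.0] [-0.006, 0.008, -0.143]
[-17.0, 16.0, -0.0] [-0.007, 0.007, -0.248]
[-20.0, 29.0, -0.0] [-0.007, 0.007, -0.353]
[-21.0, 41.0, -1.0] [-0.008, 0.007, -0.44]
[-20.0, 54.0, -1.0] [-0.008, 0.006, -0.527]
[-17.0, 66.0, -1.0] [-0.008, 0.006, -0.527]
[-12.0, 78.0, -1.0] [-0.008, 0.006, -0.527]
```

View pics/s2.png

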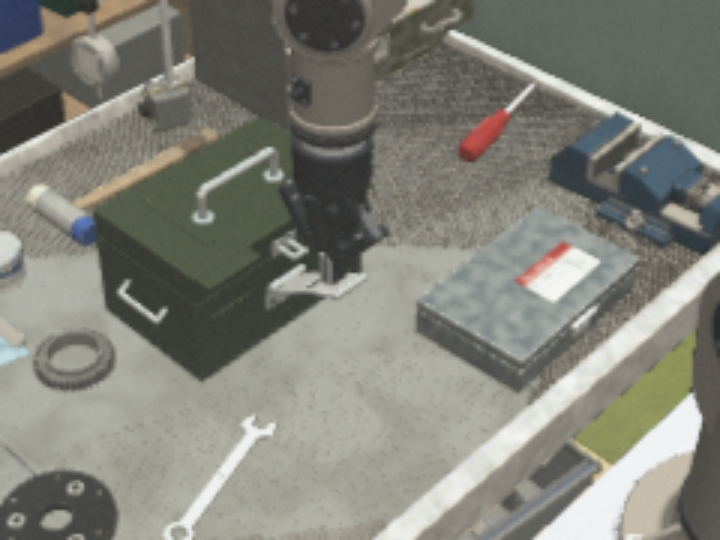

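The hasp is off the staple at (290,247) and lies at about 1.2 rad, with the fingers on its tab at (340,275). I'll keep pressing it down while tilting the body toward the robot.

```bash
python3 -m crank '{"linear":[[-13,4,0],[-17,16,0],[-20,29,0],[-21,41,0],[-20,54,0],[-17,66,0],[-13,78,0],[-13,78,0],[-13,78,0]],"turn":[[0,0,-0.12],[0,0,-0.24],[0,0,-0.35],[0,0,-0.44],[0,0,-0.52],[0,0,-0.52],[0,0,-0.52],[0,0,-0.52],[0,0,-0.52]]}' 1; python3 - <<'E'
from h import *
rows([((.41,.087,.09),Rt(-25)),((.41,.087,.16),Rt(-15)),((.42,.087,.28),Rt(0)),((.569,.087,.28),Rt(0))])
E
```

```text
t: 3.92
eef_pos: [0.416, 0.0786, 0.0151]
orientation: [[0.951, 0.308, -0.031], [0.059, -0.08, 0.995], [0.304, -0.948, -0.094]]
ft_force: [-105.5, -36.3, -62.4]
gripper_width: -0.002
at [0.416  0.0786 0.0151] tilt/x-axis [0.951 0.059 0.304] f [-105.5  -36.3  -62.4] w -0.0 t 3.9167
[18.0, -74.0, 1.0] [0.076, 0.064, -0.125]
[39.0, -140.0, -5.0] [0.082, 0.057, 0.05]
[85.0, -251.0, -17.0] [0.089, 0.046, 0.311]
[226.0, -205.0, -21.0] [0.089, 0.046, 0.311]
```

The wrist force is high (about 128 N), so I'm backing off in the direction the force pushes.

```bash
python3 -m crank '{"linear":[[-12,-3,0],[-15,-4,0]],"turn":[[0,0,0],[0,0,0]]}' 1; python3 - <<'E'
from h import *
d,P=cloud("scene"); save({"color":cv2.resize(d["color"][150:330,190:430],None,fx=3,fy=3)},"pics/s3.png")
rows([])
E
```

```text
t: 4.08
eef_pos: [0.4068, 0.0799, 0.0096]
orientation: [[0.959, 0.282, -0.023], [0.048, -0.082, 0.995], [0.279, -0.956, -0.092]]
ft_force: [1.6, -0.7, 1.5]
gripper_width: -0.0
at [0.4082 0.0804 0.0111] tilt/x-axis [0.958 0.05  0.283] f [ 0.4 -0.6 -0.7] w 0.0 t 4.1333
```

View pics/s3.png

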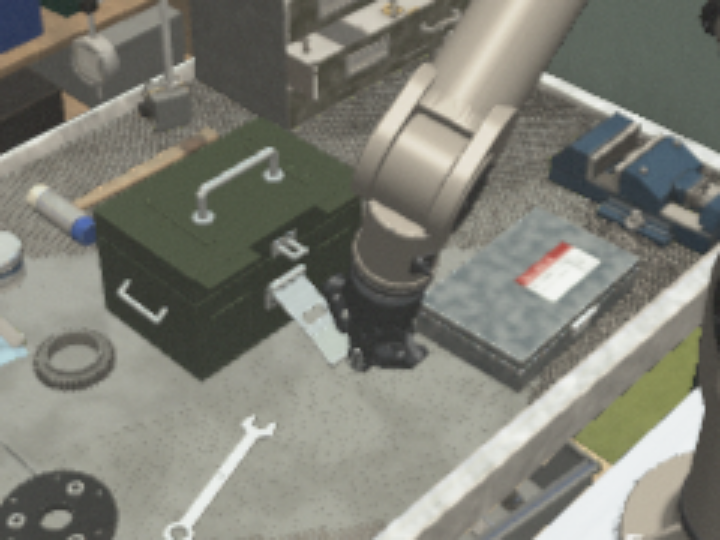

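The hasp hangs past level with its tab at (335,350), and the force is back to about zero. The fingers are just in front of its tip, so I'll retreat upward.

```bash
python3 - <<'E'
from h import *
R=np.array(arm.get_obs()["orientation"])
rows([((.40,.083,.05),R),((.40,.085,.10),R),((.425,.087,.18),Rt(-5)),((.44,.087,.28),Rt(0))])
E
```

```text
at [0.4082 0.0804 0.0111] tilt/x-axis [0.958 0.05  0.283] f [ 0.4 -0.6 -0.7] w 0.0 t 4.1333
[3.0, -40.0, -1.0] [0.0, 0.0, 0.0]
[18.0, -88.0, -3.0] [0.0, 0.0, 0.0]
[64.0, -157.0, -9.0] [0.087, 0.041, 0.202]
[107.0, -248.0, -19.0] [0.089, 0.038, 0.289]
```

```bash
python3 -m crank '{"linear":[[-2,-20,0],[3,-40,-1],[10,-65,-2],[18,-88,-3],[40,-120,-6],[64,-157,-9],[85,-200,-14],[107,-248,-19],[107,-248,-19],[107,-248,-19]],"turn":[[0,0,0],[0,0,0],[0,0,0],[0,0,0],[0.04,0.02,0.1],[0.087,0.041,0.2],[0.089,0.038,0.25],[0.089,0.038,0.289],[0.089,0.038,0.289],[0.089,0.038,0.289]]}' 1; python3 - <<'E'
from h import *
rows([((.573,.087,.28),Rt(0)),((.573,.087,.20),Rt(0)),((.573,.087,.163),Rt(0))])
d,P=cloud("scene"); 
g=(P[...,0]<.503)&(P[...,0]>.38)&(abs(P[...,1]-.09)<.03)&(P[...,2]>.006)&(P[...,2]<.13); Q=P[g]
for a in np.arange(.40,.505,.01):
    s=Q[abs(Q[:,0]-a)<.005]
    if len(s): print(round(a,3),len(s),s[:,2].min().round(3),np.median(s[:,2]).round(3))
P=cloud("top")[1];z=P[...,2]
h=(abs(P[...,0]-.574)<.03)&(abs(P[...,1]-.087)<.1)&(z>.165)&(z<.2);print("handle",P[h].mean(0) if h.any() else 0)
E
```

```text
t: 4.97
eef_pos: [0.4419, 0.0871, 0.281]
orientation: [[1.0, 0.004, 0.002], [-0.002, 0.001, 1.0], [0.004, -1.0, 0.001]]
ft_force: [1.1, -0.8, -0.1]
gripper_width: -0.0
at [0.4419 0.0871 0.281 ] tilt/x-axis [ 1.    -0.002  0.004] f [ 1.1 -0.8 -0.1] w -0.0 t 4.9667
[131.0, 2.0, 0.0] [-0.001, -0.002, 0.004]
[131.0, 82.0, -0.0] [-0.001, -0.002, 0.004]
[131.0, 119.0, -0.0] [-0.001, -0.002, 0.004]
0.42 36 0.014 0.019
0.43 46 0.017 0.024
0.44 52 0.023 0.031
0.45 40 0.031 0.039
0.46 34 0.036 0.041
0.47 23 0.041 0.048
0.48 50 0.046 0.052
0.49 56 0.05 0.058
0.5 53 0.007 0.064
handle [0.5734715  0.08386958 0.17982564]
```

The hasp's depth profile drops about 33° below level, so it is at roughly 2.15 rad, near its stop. Next is the handle.

```bash
python3 -m crank '{"linear":[[40,0,0],[80,1,0],[115,2,0],[131,2,0],[131,30,0],[131,65,0],[131,100,0],[131,122,0],[131,122,0],[131,122,0]],"turn":[[0,0,0],[0,0,0],[0,0,0],[0,0,0],[0,0,0],[0,0,0],[0,0,0],[0,0,0],[0,0,0],[0,0,0]]}' 0; python3 -m crank '{"linear":[[0,0,0],[0,0,0],[0,0,0],[0,0,0],[0,0,0],[0,0,0],[0,0,0],[0,0,0]],"turn":[[0,0,0],[0,0,0],[0,0,0],[0,0,0],[0,0,0],[0,0,0],[0,0,0],[0,0,0]]}' 1; python3 - <<'E'
from h import *
o=arm.get_obs();p=np.array(o["eef_pos"]);R=np.array(o["orientation"])
H=np.array([.669,p[1],.105]); g=p-.019*R[:,1]; print("grasp",g); v=np.array([-.095,0,.070])
ts=[]
for a in range(6,67,6):
    M=Ro.from_euler('y',a,degrees=True).as_matrix(); T=Ro.from_euler('y',a*.55,degrees=True).as_matrix()@R
    ts.append((g+(M@v-v)+.019*T[:,1],T))
rows(ts)
E
```

```text
t: 5.9
eef_pos: [0.5788, 0.09, 0.1664]
orientation: [[1.0, 0.018, 0.0], [-0.0, -0.001, 1.0], [0.018, -1.0, -0.001]]
ft_force: [-0.6, 1.0, 0.7]
gripper_width: 1.001
t: 6.57
eef_pos: [0.5761, 0.09, 0.1667]
orientation: [[1.0, 0.013, -0.0], [0.0, -0.003, 1.0], [0.013, -1.0, -0.003]]
ft_force: [-10.0, -2.5, 9.6]
gripper_width: 0.086
grasp [0.57588327 0.09003056 0.18565011]
at [0.5761 0.09   0.1667] tilt/x-axis [1.    0.    0.013] f [-10.   -2.5   9.6] w 0.09 t 6.5667
[7.0, -9.0, -0.0] [0.0, -0.0, 0.058]
[15.0, -18.0, -0.0] [0.0, -0.0, 0.115]
[23.0, -26.0, -0.0] [0.0, -0.0, 0.173]
[33.0, -33.0, -0.0] [0.0, -0.001, 0.23]
[43.0, -38.0, -0.0] [0.0, -0.001, 0.288]
[53.0, -43.0, -0.0] [0.0, -0.001, 0.346]
[64.0, -46.0, -0.0] [0.0, -0.001, 0.403]
[76.0, -48.0, -0.0] [0.0, -0.001, 0.461]
[87.0, -49.0, -0.0] [0.0, -0.001, 0.518]
[98.0, -49.0, -0.0] [0.0, -0.001, 0.576]
[110.0, -47.0, -0.0] [0.0, -0.002, 0.634]
```

```bash
python3 -m crank '{"linear":[[0,0,0],[0,0,0],[0,0,0],[-2,4,-1],[-2,8,-2],[-2,9,-2],[-2,9,-2]],"turn":[[0,0,-0.01],[0,0,-0.01],[0,0,-0.01],[0,0,-0.01],[0,0,-0.01],[0,0,-0.01],[0,0,-0.01]]}' 0;  python3 -m crank '{"linear":[[0,0,0],[0,0,0],[0,0,0],[0,0,0],[0,0,0],[0,0,0],[0,0,0],[0,0,0]],"turn":[[0,0,0],[0,0,0],[0,0,0],[0,0,0],[0,0,0],[0,0,0],[0,0,0],[0,0,0]]}' 1; python3 - <<'E'
from h import *
o=arm.get_obs();p=np.array(o["eef_pos"]);R=np.array(o["orientation"])
H=np.array([.669,p[1],.105]); g=p-.019*R[:,1]; print("grasp",g); v=np.array([-.095,0,.070])
ts=[]
for a in range(4,41,4):
    M=Ro.from_euler('y',a,degrees=True).as_matrix(); T=Ro.from_euler('y',a*.55,degrees=True).as_matrix()@R
    ts.append((g+(M@v-v)+.019*T[:,1],T))
rows(ts)
E
```

```text
t: 7.15
eef_pos: [0.574, 0.0876, 0.157]
orientation: [[1.0, 0.022, -0.0], [0.0, -0.003, 1.0], [0.022, -1.0, -0.003]]
ft_force: [0.5, 0.4, 0.3]
gripper_width: 0.997
t: 7.82
eef_pos: [0.5762, 0.0877, 0.1574]
orientation: [[1.0, 0.026, 0.0], [-0.0, -0.001, 1.0], [0.026, -1.0, -0.001]]
ft_force: [6.7, 1.4, -4.2]
gripper_width: 0.09
grasp [0.57572148 0.08770838 0.17640569]
at [0.5762 0.0877 0.1574] tilt/x-axis [ 1.    -0.     0.026] f [ 6.7  1.4 -4.2] w 0.09 t 7.8167
[5.0, -6.0, -0.0] [-0.0, -0.0, 0.038]
[10.0, -12.0, -0.0] [-0.0, -0.0, 0.077]
[15.0, -18.0, -0.0] [-0.0, -0.0, 0.115]
[21.0, -23.0, -0.0] [-0.0, -0.0, 0.154]
[27.0, -28.0, -0.0] [-0.0, -0.0, 0.192]
[33.0, -32.0, -0.0] [-0.0, -0.0, 0.23]
[40.0, -36.0, -0.0] [-0.0, -0.0, 0.269]
[47.0, -39.0, -0.0] [-0.0, -0.0, 0.307]
[54.0, -42.0, -0.0] [-0.0, -0.0, 0.346]
[61.0, -44.0, -0.0] [-0.0, -0.0, 0.384]
```

```bash
python3 -m crank '{"linear":[[5,-6,0],[10,-12,0],[15,-18,0],[21,-23,0],[27,-28,0]],"turn":[[0,0,0.038],[0,0,0.077],[0,0,0.115],[0,0,0.154],[0,0,0.192]]}' 1; cat >>h.py <<'E'
def lift(a_s,frac=.55):
    o=arm.get_obs();p=np.array(o["eef_pos"]);R=np.array(o["orientation"]); g=p-.019*R[:,1]
    H=np.array([.669,p[1],.105]); d=g-H; print("lid est deg",np.degrees(np.arctan2(d[2],-d[0]))-36.4,"r",np.hypot(d[0],d[2]), "tooltilt",np.degrees(np.arctan2(-R[2,0],R[0,0])))
    d*=.118/np.linalg.norm(d); ts=[]
    for a in a_s:
        T=Ro.from_euler('y',a*frac,degrees=True).as_matrix()@R
        ts.append((H+Ro.from_euler('y',a,degrees=True).apply(d)+.019*T[:,1],T))
    rows(ts)
E
python3 -c "
from h import *
lift(range(4,41,4))"
```

```text
t: 8.23
eef_pos: [0.5995, 0.0877, 0.1844]
orientation: [[0.985, -0.174, -0.001], [0.001, -0.002, 1.0], [-0.174, -0.985, -0.002]]
ft_force: [-4.4, 0.6, -7.8]
gripper_width: 0.093
lid est deg 19.601444313462018 r 0.1183636265097382 tooltilt 10.02114750747949
at [0.5995 0.0877 0.1844] tilt/x-axis [ 0.985  0.001 -0.174] f [-4.4  0.6 -7.8] w 0.09 t 8.2333
[6.0, -5.0, -0.0] [0.0, -0.0, 0.038]
[11.0, -10.0, -0.0] [0.0, -0.0, 0.077]
[18.0, -15.0, -0.0] [0.0, -0.0, 0.115]
[24.0, -19.0, -0.0] [0.0, -0.0, 0.154]
[31.0, -23.0, -0.0] [0.0, -0.0, 0.192]
[38.0, -26.0, -0.0] [0.0, -0.001, 0.23]
[45.0, -29.0, -0.0] [0.0, -0.001, 0.269]
[52.0, -31.0, -0.0] [0.0, -0.001, 0.307]
[59.0, -33.0, -0.0] [0.0, -0.001, 0.346]
[67.0, -34.0, -0.0] [0.0, -0.001, 0.384]
```

Radius 0.118 matches the given geometry and the lid is rising with about 9 N.

```bash
python3 -m crank '{"linear":[[6,-5,0],[11,-10,0],[18,-15,0],[24,-19,0],[31,-23,0],[38,-26,0],[45,-29,0]],"turn":[[0,0,0.038],[0,0,0.077],[0,0,0.115],[0,0,0.154],[0,0,0.192],[0,0,0.23],[0,0,0.269]]}' 1
python3 -c "
from h import *
lift(range(4,41,4))"
```

```text
t: 8.82
eef_pos: [0.646, 0.0878, 0.207]
orientation: [[0.899, -0.438, -0.004], [0.003, -0.005, 1.0], [-0.438, -0.899, -0.003]]
ft_force: [-8.7, -2.3, 8.3]
gripper_width: 0.092
lid est deg 46.57917668324354 r 0.11998053178756504 tooltilt 25.981241404116552
at [0.646  0.0878 0.207 ] tilt/x-axis [ 0.899  0.003 -0.438] f [-8.7 -2.3  8.3] w 0.09 t 8.8167
[7.0, -3.0, -0.0] [0.0, -0.0, 0.038]
[14.0, -6.0, -0.0] [0.0, -0.0, 0.077]
[21.0, -10.0, -0.0] [0.0, -0.001, 0.115]
[28.0, -12.0, -0.0] [0.0, -0.001, 0.154]
[35.0, -15.0, -0.0] [0.001, -0.001, 0.192]
[43.0, -16.0, -0.0] [0.001, -0.001, 0.23]
[50.0, -18.0, -0.0] [0.001, -0.001, 0.269]
[58.0, -18.0, -0.0] [0.001, -0.001, 0.307]
[65.0, -18.0, -0.0] [0.001, -0.002, 0.346]
[73.0, -18.0, -0.0] [0.001, -0.002, 0.384]
```

```bash
python3 -m crank '{"linear":[[7,-3,0],[14,-6,0],[21,-10,0],[28,-12,0],[35,-15,0],[43,-16,0]],"turn":[[0,0,0.038],[0,0,0.077],[0,0,0.115],[0,0,0.154],[0,0,0.192],[0,0,0.23]]}' 1
python3 -c "
from h import *
print(arm.get_obs()['joints'])
lift(range(4,41,4))"
```

```text
t: 9.32
eef_pos: [0.6836, 0.0889, 0.206]
orientation: [[0.799, -0.601, -0.004], [0.005, -0.001, 1.0], [-0.601, -0.799, 0.002]]
ft_force: [13.6, -6.6, 95.5]
gripper_width: 0.094
[ -0.36353684  54.50691952 -22.14177277  53.67253437   6.76409879
 109.79614524 -18.91659285]
lid est deg 66.22474747152202 r 0.11910147423817463 tooltilt 36.94578681934093
at [0.6836 0.0889 0.206 ] tilt/x-axis [ 0.799  0.005 -0.601] f [13.6 -6.6 95.5] w 0.09 t 9.3167
[7.0, -2.0, -0.0] [0.0, -0.0, 0.038]
[14.0, -5.0, -0.0] [0.0, -0.0, 0.077]
[22.0, -7.0, -0.0] [0.001, -0.0, 0.115]
[29.0, -8.0, -0.0] [0.001, -0.0, 0.154]
[37.0, -9.0, -0.0] [0.001, -0.0, 0.192]
[44.0, -10.0, -0.0] [0.001, -0.0, 0.23]
[52.0, -10.0, -0.0] [0.001, -0.0, 0.269]
[59.0, -9.0, -0.0] [0.001, -0.0, 0.307]
[67.0, -8.0, -0.0] [0.002, -0.0, 0.346]
[74.0, -6.0, -0.0] [0.002, -0.0, 0.384]
```

Joint 6 is at its range limit and the force is rising, so I'm easing off and letting go. The lid is at about 66° and its hinge holds it there.

```bash
python3 -m crank '{"linear":[[-1,-3,0],[-2,-4,0],[-2,-4,0],[-2,-4,0]],"turn":[[0,0,-0.04],[0,0,-0.07],[0,0,-0.07],[0,0,-0.07]]}' 0
python3 - <<'E'
from h import *
print(arm.get_obs()['joints'][5]); R=np.array(arm.get_obs()['orientation']);p=np.array(arm.get_obs()['eef_pos'])
rows([(p-.06*R[:,1],R),(p-.1*R[:,1],Rt(20)),((.70,.09,.36),Rt(0)),((.54,.12,.36),Rt(0))])
d,P=cloud("scene"); save({"color":cv2.resize(d["color"][100:330,190:430],None,fx=2.5,fy=2.5)},"pics/s4.png")
E
```

```text
t: 9.65
eef_pos: [0.684, 0.0893, 0.2108]
orientation: [[0.839, -0.544, -0.005], [0.006, -0.001, 1.0], [-0.544, -0.839, 0.002]]
ft_force: [0.2, 0.4, 1.1]
gripper_width: 0.656
105.53951160649324
at [0.684  0.0893 0.2108] tilt/x-axis [ 0.839  0.006 -0.544] f [0.2 0.4 1.1] w 0.66 t 9.65
[0.0, -60.0, -0.0] [0.0, 0.0, 0.0]
[-0.0, -100.0, -0.0] [0.0, 0.006, -0.226]
[-68.0, -134.0, 1.0] [-0.001, 0.006, -0.575]
[-202.0, -47.0, 32.0] [-0.001, 0.006, -0.575]
```

View pics/s4.png

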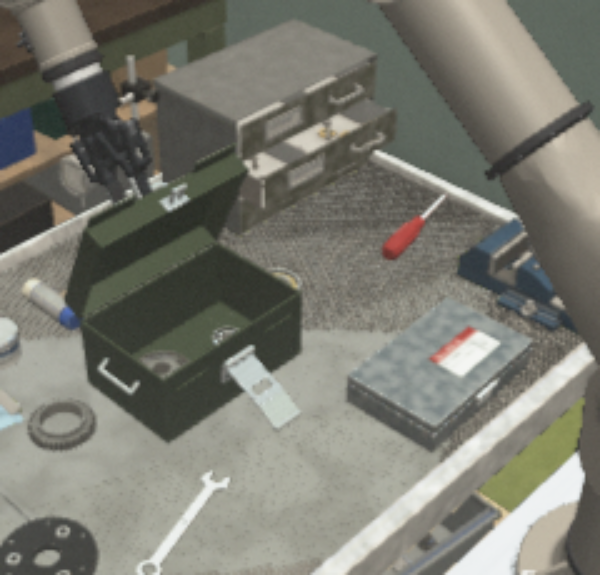

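The picture shows the lid at about 65°, the hasp hanging down at (265,390) and the gripper behind the lid at (115,160). I'll withdraw it upward, cross over the lid, and push from the front.

```bash
python3 -m crank '{"linear":[[0,-15,0],[0,-30,0],[0,-50,0],[0,-75,0],[0,-100,0],[-20,-125,0],[-50,-135,0],[-68,-150,0],[-68,-150,0]],"turn":[[0,0,0],[0,0,0],[0,0,0],[0,0,-0.1],[0,0,-0.2],[0,0,-0.3],[0,0,-0.42],[0,0,-0.575],[0,0,-0.575]]}' 0.5
python3 - <<'E'
from h import *
rows([((.53,.13,.40),Rt(0)),((.53,.13,.38),Rt(0)),((.53,.13,.23),Rt(0))])
E
```

```text
t: 10.45
eef_pos: [0.7071, 0.0904, 0.3797]
orientation: [[1.0, 0.01, -0.007], [0.007, 0.005, 1.0], [0.01, -1.0, 0.005]]
ft_force: [1.7, 0.6, 2.8]
gripper_width: 0.5
at [0.7071 0.0904 0.3797] tilt/x-axis [1.    0.007 0.01 ] f [1.7 0.6 2.8] w 0.5 t 10.45
[-177.0, -22.0, 41.0] [-0.005, 0.007, 0.01]
[-177.0, -2.0, 41.0] [-0.005, 0.007, 0.01]
[-178.0, 148.0, 40.0] [-0.005, 0.007, 0.01]
```

```bash
python3 -m crank '{"linear":[[-40,-15,10],[-80,-15,20],[-120,-15,30],[-155,-5,41],[-177,20,41],[-177,60,41],[-177,100,41],[-177,135,41],[-177,153,41],[-177,153,41]],"turn":[[0,0,0],[0,0,0],[0,0,0],[0,0,0],[0,0,0],[0,0,0],[0,0,0],[0,0,0],[0,0,0],[0,0,0]]}' 1
python3 - <<'E'
from h import *
rows([((.58,.13,.225),Rt(0)),((.66,.13,.225),Rt(0))])
E
```

```text
t: 11.28
eef_pos: [0.5275, 0.1299, 0.2189]
orientation: [[1.0, -0.002, -0.008], [0.008, 0.002, 1.0], [-0.002, -1.0, 0.002]]
ft_force: [-1.1, -0.4, 0.3]
gripper_width: 0.001
at [0.5275 0.1299 0.2189] tilt/x-axis [ 1.     0.008 -0.002] f [-1.1 -0.4  0.3] w 0.0 t 11.2833
[52.0, -6.0, -0.0] [-0.002, 0.008, -0.002]
[132.0, -6.0, -1.0] [-0.002, 0.008, -0.002]
```

```bash
python3 -m crank '{"linear":[[30,-6,0],[50,-6,0],[60,-6,0],[70,-6,0],[80,-6,0],[90,-6,0],[100,-6,0],[110,-6,0],[120,-6,0],[126,-6,0]],"turn":[[0,0,0],[0,0,0],[0,0,0],[0,0,0],[0,0,0],[0,0,0],[0,0,0],[0,0,0],[0,0,0],[0,0,0]]}' 1
```

```text
t: 12.12
eef_pos: [0.6552, 0.1316, 0.2271]
orientation: [[1.0, 0.001, -0.008], [0.008, 0.003, 1.0], [0.001, -1.0, 0.003]]
ft_force: [-2.8, -1.2, 10.7]
gripper_width: -0.0
```

```bash
python3 -m crank '{"linear":[[6,0,0],[12,0,0],[17,0,0],[21,0,0],[24,0,0]],"turn":[[0,0,0],[0,0,0],[0,0,0],[0,0,0],[0,0,0]]}' 1;  python3 - <<'E'
from h import *
d,P=cloud("scene"); save({"color":cv2.resize(d["color"][100:330,190:430],None,fx=2.5,fy=2.5)},"pics/s5.png")
E
```

```text
t: 12.53
eef_pos: [0.6791, 0.1318, 0.2265]
orientation: [[1.0, -0.001, -0.008], [0.008, 0.003, 1.0], [-0.001, -1.0, 0.003]]
ft_force: [-3.5, 0.6, -1.5]
gripper_width: -0.003
```

View pics/s5.png

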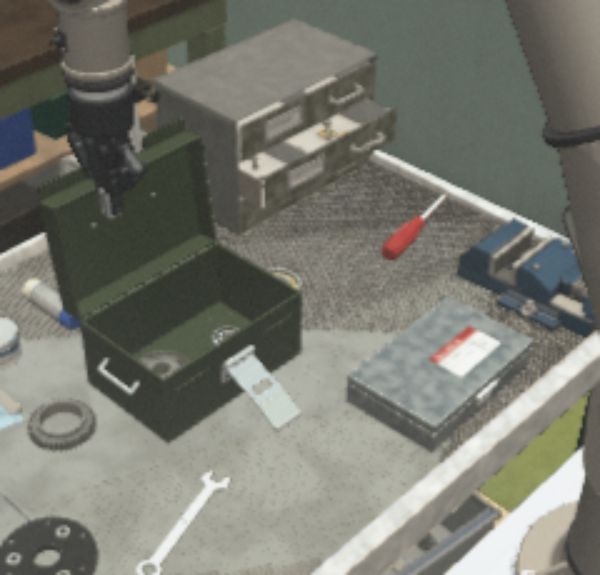

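The lid is past upright, with the fingers against its inside at (110,210) and the hasp still down. I'll measure the lid angle from depth.

```bash
cat >> h.py <<'E'
def lidangle():
    P=cloud("scene")[1].reshape(-1,3)
    g=(P[:,0]>.60)&(P[:,0]<.80)&(P[:,1]>-.03)&(P[:,1]<.20)&(P[:,2]>.15)&(P[:,2]<.27); Q=P[g]
    best=None; rng=np.random.default_rng(0)
    for _ in range(300):   # line in x-z (hinge along y), robust
        a,b=Q[rng.choice(len(Q),2)]; 
        if abs(a[2]-b[2])<.03: continue
        k=(b[0]-a[0])/(b[2]-a[2]); e=abs(Q[:,0]-a[0]-k*(Q[:,2]-a[2]))<.003
        if best is None or e.sum()>best.sum(): best=e
    k,c=np.polyfit(Q[best,2],Q[best,0],1); print("lid deg",90+np.degrees(np.arctan(k)),"x at z=.105",k*.105+c,best.sum(),len(Q))
E
python3 -c "
from h import *
lidangle()"; python3 -m crank '{"linear":[[3,0,0],[6,0,0],[8,0,0]],"turn":[[0,0,0],[0,0,0],[0,0,0]]}' 1;  python3 -c "
from h import *
lidangle()"
```

```text
lid deg 97.89938386416553 x at z=.105 0.7026029396399198 1050 1796
t: 12.88
eef_pos: [0.6855, 0.1319, 0.2258]
orientation: [[1.0, -0.005, -0.008], [0.009, 0.003, 1.0], [-0.005, -1.0, 0.003]]
ft_force: [-13.6, -1.7, 3.6]
gripper_width: 0.003
lid deg 99.65880190634552 x at z=.105 0.7039099292151877 1069 1831
```

```bash
python3 -m crank '{"linear":[[2,0,0],[3,0,0],[3,0,0]],"turn":[[0,0,0],[0,0,0],[0,0,0]]}' 1; python3 -m crank '{"linear":[[-15,0,0],[-45,0,0],[-85,0,0],[-125,0,0],[-160,0,0],[-160,-40,0],[-160,-80,0],[-160,-120,0],[-160,-140,0],[-160,-140,0]],"turn":[[0,0,0],[0,0,0],[0,0,0],[0,0,0],[0,0,0],[0,0,0],[0,0,0],[0,0,0],[0,0,0],[0,0,0]]}' 1;  python3 - <<'E'
from h import *
lidangle()
d,P=cloud("scene"); g=(P[...,0]<.495)&(P[...,0]>.425)&(abs(P[...,1]-.09)<.025)&(P[...,2]>.01)&(P[...,2]<.13); Q=P[g]
print("hasp deg below level",-np.degrees(np.arctan(-np.polyfit(Q[:,0],Q[:,2],1)[0])),len(Q)); save(d,"pics/s6.png")
d,P=cloud("top"); save(d,"pics/t6.png")
P0=np.load("top0.npy"); c0=cv2.imread("pics/top0.png").astype(int); c1=cv2.imread("pics/t6.png").astype(int)
m=(np.abs(c0-c1).max(2)>40).astype(np.uint8); k,l,s,c=cv2.connectedComponentsWithStats(m)
print([x.tolist() for x in s[1:] if x[4]>15])
E
```

```text
t: 13.18
eef_pos: [0.6853, 0.1319, 0.2258]
orientation: [[1.0, -0.012, -0.009], [0.009, 0.001, 1.0], [-0.012, -1.0, 0.001]]
ft_force: [-13.9, -1.5, 6.4]
gripper_width: 0.001
t: 14.02
eef_pos: [0.5299, 0.1312, 0.3744]
orientation: [[1.0, -0.001, -0.009], [0.009, 0.005, 1.0], [-0.001, -1.0, 0.005]]
ft_force: [1.4, 0.1, 0.3]
gripper_width: -0.001
lid deg 99.69358877435035 x at z=.105 0.7032467425091962 1170 1927
hasp deg below level 27.017536978285985 279
[[181, 120, 22, 19, 176], [130, 120, 170, 115, 7899], [163, 205, 7, 17, 22], [149, 211, 21, 23, 274], [239, 227, 16, 4, 35], [267, 227, 28, 5, 69], [238, 231, 47, 81, 569], [268, 234, 17, 1, 17], [174, 256, 37, 18, 177], [219, 298, 22, 26, 330], [285, 310, 4, 11, 22], [249, 325, 14, 2, 27], [265, 324, 28, 4, 71], [195, 328, 136, 92, 7956]]
```

View pics/s6.png

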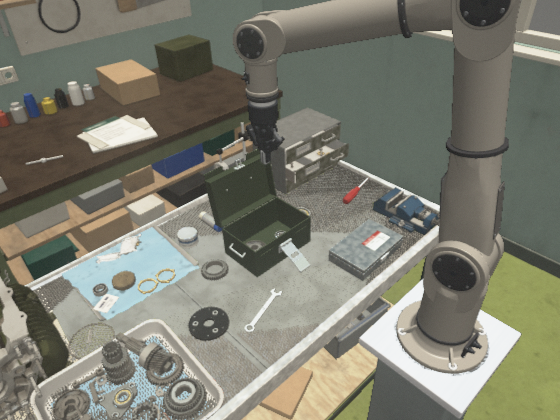

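View pics/t6.png

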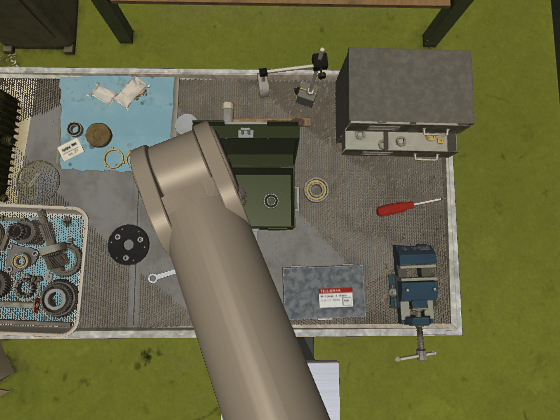

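The lid stands at about 99.7° (the stop is at 100.3°), the hasp hangs well below level, and the loose things and gauge case look unmoved. The arm is clear of everything, so I'm handing in.

```bash
python3 -c "
from rig import arm
print(arm.close_job(), arm.get_obs()['t'])"
```

```text
the job is handed in; nothing more can be done
the job is handed in; nothing more can be done
```

The chest is open as asked, but I very likely broke the 120 N wrist force limit once, so the run may be failed for that.

**What I did:** With the lid shut, I pulled the hasp off the staple from behind its tab and pushed it down past level. I then gripped the handle and raised the lid to about 66°. From there I pushed it from the front to its stop, and handed in at about 14 s.

**Last checks:**
- **Lid:** it measured 99.7° after the arm let go. The stop is at 100.3°.
- **Hasp:** it hangs about 27–33° below level; the two depth fits differ. That is roughly 2.05–2.15 rad.
- **Surroundings:** the gauge case, bearing, screwdriver, flange disc and ring looked unmoved. In the last top view the arm hid the ring and part of the spanner, but the scene view showed both in place.
- **Robot:** the arm was clear of everything, with wrist force near zero.

**What went wrong:**
- **Wrist force:** while I pressed the hasp down, the fingers slipped past its tip. One reading was (-105.5, -36.3, -62.4) N, about 128 N in total. I backed off at once.
- **Joint 6:** while raising the lid it read 109.796° against its 109.79° limit, with about 97 N at the wrist. I eased off and finished the lid by pushing from the front.

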